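# Fetch the spice jar from the back of the condiment stand

## Robot

A 7-joint arm with a two-finger parallel gripper is mounted at the origin on the work surface; the furniture and walls round the work are solid. World frame = base frame: x ahead of the robot, y to its left, z up, the work surface at z = 0. Lengths are in m, angles in rad, forces in N, time in s.
With the tool pointing down it reaches from about 0.4 to 0.85 m from the base axis. Payload 10.4 kg.
Tool frame: the origin (TCP) lies midway between the tips of the shut fingers; the grasp point (between the pads) lies 19 mm behind it; z points along the fingers, y is the line along which they close (so a half turn about z gives the same grasp; the last joint's range is limited). The gripper opens to 87 mm and grips with 3 to 60 N. Pads are 19 mm wide; open, the fingers measure 117 mm over their backs; the gripper's body (75 mm by 190 mm) begins 51 mm behind the grasp point.
Start: joints at [-1.292, 0.332, -0.065, 1.46, 0.022, 1.35, -0.088], TCP at [0.186, 0.597, 0.223] pointing down, gripper open.
Joint ranges: [-2.6, 2.6], [-0.5, 2.12], [-1.47, 1.34], [0.16, 2.42], [-1.27, 4.41], [0.06, 2.06], [-2.6, 2.6]. Speed limits (rad/s): [2.22, 2.22, 2.79, 2.79, 3.14, 3.14, 3.14].

## Interface

Orientations are given as a unit quaternion [x, y, z, w].
In Python, from bench import r gives the robot as it stands.
- The arm moves only by the tool apply_moves, never from a script. Its argument "steps" is a list of rows, each a list of 7 numbers: the turn, a rotation vector about the tool's x, y, z in rad, then the shift along the tool's x, y, z in mm, then the opening, from -1 (shut) to 1 (fully open). In form: [[ax, ay, az, x, y, z, claw], ...]. A call has 1 to 20 rows; each row is the pose to reach, as a shift and turn from the pose commanded when the call began, along the tool's axes at that moment; what a row does not reach only later rows make up. A row lasts 1/12 s, in which the tool goes at most 41.7 mm and 7.16 degrees, less where a joint would pass 70% of its speed; a pose out of reach is approached as far as the arm can. A call with a gripper value outside its range is refused whole. The fingers move at their own pace and stop on an object; "force" is the grip in N (left out, the last holds). Time passes only in rows, so rows that repeat a pose let the fingers close. It gives the time, the measured TCP pose, the force, the opening and the grip force at its end, in the units of the state.
- r.read_state(): the state, without advancing time (a new reading comes with each control period).
- r.camera(name): name is "scene" or "top" or "wrist"; returns a dict with "pixels" (480x640x3 uint8, red, green, blue), "z_map" (480x640 float32, m along the optical axis (not along the pixel's ray), 0 where there is no reading), "fovy" (degrees; the focal length in pixels is half the picture's height over the tangent of half this angle, whatever the lens; pixels are square), "cx", "cy" (the principal point, pixels), "position" and "orientation" of the camera in the world. Camera axes: x right, y down, z forward; pixel columns grow to the right and rows downward; lengths in m; the calibration is good to about 2 mm. A picture is of the moment at which its call begins.
- r.close_job(): hands the job in; it is judged then, once.
The state is a dict: "time": time; "joint_positions": joint angles; "joint_vel": joint speeds; "joint_torque": joint torques, N m; "ee_pos": TCP position; "eef_rot": TCP orientation; "ft_force": force on the tool from outside, world axes, zero at the start; "torque": the same for the moment, N m; "width": finger opening in m; "grip_force": force on a finger pad.
Only numpy, scipy, OpenCV 4.12 (cv2) and the standard library are available. Lean on these libraries where they do the work, as an engineer would, in place of code of your own. Each camera call takes 0.05 s, during which the arm holds its last target. There are 200 camera calls.

## Task

The spice jar at the back of the wooden condiment stand is wanted on the round cork trivet, but the glass shaker and the steel tin stand in front of it. First take those two out and stand them on the wooden side board, then bring the jar to the middle of the trivet, and last put the shaker and the tin back, each upright on the very spot of the stand it was taken from. Keep everything upright and leave the other things on the worktop alone.

Things in the scene. Friction and masses are not known exactly. Their poses are not given: they have to be found in the camera images.
- stand: fixed wooden stand, 220 (its x, front to back) x 90. Origin: under the middle spot, worktop level. Deck top at z 12; cork-coloured flush spots, 54 across, at x = -58 (front), 0 (middle), +58 (rear), y 0. Two cheeks only beside the rear spot (x 36 to 102): inner faces y = +-36, tops z 102. All other rims low: tops z 26 (front rail 21), inner faces y = +-36, x = 107 and -97
- board: fixed light wood side board, a flat rectangle 200 (its x) by 130 (its y) and 14 thick, at the left or right of the stand; the place to put the shaker and the tin meanwhile. Origin: centre of its underside
- trivet: fixed round cork trivet, 110 mm across and 8 thick, with a thin dark ring drawn on it 60 mm across, on the other side of the stand from the board. Origin: centre of its underside
- shaker: glass shaker with rounded grey metal top, 90 tall, body 44 across up to 74 mm height, the top 34 across. About 0.1 kg. Stands on the front or the middle spot of the stand. Origin: centre of its underside, z up
- tin: plain steel tin, a cylinder 48 across and 78 tall. About 0.12 kg. Stands on the front or the middle spot, whichever the shaker does not. Origin: centre of its underside, z up
- jar: spice jar with gold-coloured lid, 42 across and 96 tall. About 0.11 kg. Stands on the rear spot between the cheeks (a like jar far off on the worktop is not meant). Origin: centre of its underside, z up
- banana: banana lying beyond the work at the right, 196 long, 35 high; bystander, leave alone. Origin: about the centre of its underside
- peeler: green-handled peeler lying beyond the work at the left, 170 long, 18 high; bystander, leave alone. Origin: centre of its underside
There are look-alikes about, which are no part of the job. What is shaped like the shaker but blue or red is not meant.

How it is judged:
On the way, in this order (a step that is already met when the one before it is completed fails the run):
1. shaker and tin both stand released on the side board while the jar still stands at its place (x of shaker in the frame of board between -0.095 and 0.095 m and y of shaker in the frame of board between -0.062 and 0.062 m and z of shaker in the frame of board between 0.009 and 0.019 m and angle between each of shaker, tin's own z axis and vertical below 0.15 rad and linear speed of each of shaker, tin below 0.02 m/s and contact force between each of shaker, tin and the fingers below 0.1 N and x of tin in the frame of board between -0.095 and 0.095 m and y of tin in the frame of board between -0.062 and 0.062 m and z of tin in the frame of board between 0.009 and 0.019 m and distance of jar from where it was at the start of the episode below 0.02 m), for 0.2 s.
2. the jar stands released on the middle of the trivet while shaker and tin are still on the board (horizontal distance between jar and trivet below 0.015 m and z of jar in the frame of trivet between 0.004 and 0.013 m and angle between each of jar, shaker, tin's own z axis and vertical below 0.15 rad and linear speed of each of jar, shaker, tin below 0.02 m/s and contact force between each of jar, shaker, tin and the fingers below 0.1 N and x of shaker in the frame of board between -0.095 and 0.095 m and y of shaker in the frame of board between -0.062 and 0.062 m and z of shaker in the frame of board between 0.009 and 0.019 m and x of tin in the frame of board between -0.095 and 0.095 m and y of tin in the frame of board between -0.062 and 0.062 m and z of tin in the frame of board between 0.009 and 0.019 m), for 0.2 s.
At the end, for the whole second after the job is handed in: jar upright at rest on the trivet, its centre within 15 mm of the trivet's centre; shaker and tin upright at rest, each within 15 mm of where it stood at the start; all released (horizontal distance between jar and trivet below 0.015 m and z of jar in the frame of trivet between 0.004 and 0.013 m and angle between each of jar, shaker, tin's own z axis and vertical below 0.15 rad and linear speed of each of jar, shaker, tin below 0.02 m/s and contact force between each of jar, shaker, tin and the fingers below 0.1 N and distance of each of shaker, tin from where it was at the start of the episode below 0.015 m); the robot touches nothing.
It fails at once if shaker, tin or jar tipped by more than 30 degrees (angle between any of shaker, tin, jar's own z axis and vertical above 0.52 rad).
It fails at once if banana or peeler moved by more than 20 mm (distance of any of banana, peeler from where it was at the start of the episode above 0.02 m).
It also fails if it takes over 115 s, if anything falls off the work surface, if the arm or the gripper's body presses on something with over 40 N, if the wrist force passes 120 N, or if a joint passes its speed limit or range.

## Working session

There is one attempt and no reset: what is moved stays moved. The work goes in short steps, Python scripts to look and compute and a tool call to move; the robot and the scene stay as the last step left them, time stands still between calls to the robot, and variables do not carry over. Pictures are saved under pics/ and viewed, at most 14 in all, crops included, and the job is handed in when it is done.

Besides the shell and the picture viewer there is one more tool, called as name([rows], argument=value, ...), one row to a line, values as JSON. apply_moves: Moves the arm, as the interface text tells. Its arguments: {"type":"object","properties":{"steps":{"type":"array","items":{"type":"array","items":{"type":"number"}}},"force":{"type":"number"}},"required":["steps"]}

```bash
mkdir -p pics; cat > h.py <<'E'
import numpy as np,cv2
from scipy.spatial.transform import Rotation as R
from bench import r
def cam(n):
    c=r.camera(n);return c
def save(c,f): cv2.imwrite('pics/'+f,c['pixels'][:,:,::-1])
def cloud(c):
    f=240/np.tan(np.radians(c['fovy'])/2);z=c['z_map']
    v,u=np.mgrid[0:480,0:640]
    P=np.dstack([(u-c['cx'])/f*z,(v-c['cy'])/f*z,z])
    W=P@R.from_quat(c['orientation']).as_matrix().T+c['position']
    W[z==0]=np.nan
    return W
E
python3 - <<'E'
from h import *
for n in ['scene','top']:
    c=cam(n);save(c,n+'0.png');np.savez('/tmp/'+n,**{k:np.array(v) for k,v in c.items()})
    print(n,c['position'],c['orientation'],c['fovy'])
s=r.read_state();print(s['time'],s['ee_pos'],s['eef_rot'],s['width'])
E
```

```text
scene [ 0.08720164 -0.55914091  0.65855417] [ 0.8355956  -0.33308731  0.15411586 -0.4087556 ] 55.02924844478683
top [ 0.44959519 -0.00245893  0.93199023] [-0.69914849  0.70924259 -0.06059441  0.06704218] 56.07731039343058
0.1 [0.18568138 0.59643445 0.22188334] [ 1.50336341e-01  9.88634735e-01 -5.83326838e-04 -6.50664032e-05] 0.08732904468961952
```

View pics/scene0.png

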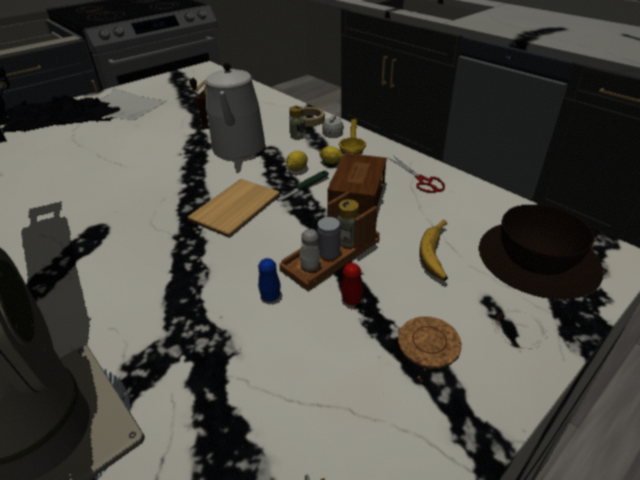

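View pics/top0.png

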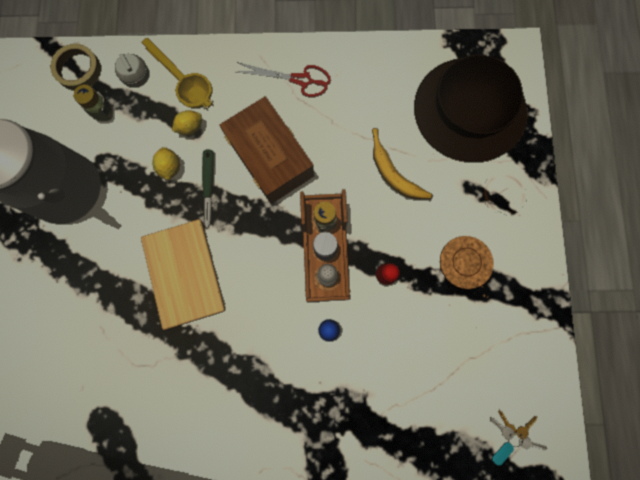

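Scene: the shaker is at (309,248), the tin at (329,238) and the jar at (348,222). In top they are at (327,273), (325,245) and (325,213). The board is at top (183,275) and the trivet at top (467,262).
Could be taken for them:
- Blue shaker, top (329,330), and red shaker, top (387,272): wrong colour.
- Far jar, top (88,97): not on the stand.
- White pot, top (131,68): not on the stand.

I choose the three on the stand.

```bash
python3 - <<'E'
from h import *
d=np.load('/tmp/top.npz');W=cloud(d);im=d['pixels']
cv2.imwrite('pics/crop.png',cv2.resize(im[170:320,270:420,::-1],(600,600),interpolation=cv2.INTER_CUBIC))
def top(u,v,rad,h0,h1):
    m=np.zeros((480,640),np.uint8);cv2.circle(m,(u,v),rad,1,-1)
    P=W[(m>0)&(W[:,:,2]>h0)&(W[:,:,2]<h1)]
    c,rr=cv2.minEnclosingCircle(P[:,:2].astype(np.float32)); return np.round([*c,rr,*np.median(P,0)],4),len(P)
print('jar',top(325,213,20,.103,.13));print('tin',top(325,245,18,.085,.1));print('shk',top(327,273,16,.09,.12))
print('red',top(387,272,16,.08,.1));print('triv',top(467,262,34,.004,.015))
def rect(u0,v0,u1,v1,h0,h1):
    m=np.zeros((480,640),bool);m[v0:v1,u0:u1]=1
    P=W[m&(W[:,:,2]>h0)&(W[:,:,2]<h1)]
    return cv2.minAreaRect((P[:,:2]*1000).astype(np.float32)),len(P)
print('board',rect(135,215,230,335,.009,.02))
print('stand',rect(295,185,355,305,.008,.03)); print('box',rect(215,90,320,205,.05,.3),W[130:150,250:270,2].mean())
print('cheeks',rect(297,180,312,250,.09,.115),rect(338,180,353,250,.09,.115))
hsv=cv2.cvtColor(im,cv2.COLOR_RGB2HSV)
print('worktop z',np.nanmedian(W[370:400,230:300,2]),np.nanmedian(W[300:330,440:500,2]))
for n,(u,v) in dict(boxc=(267,150),st1=(326,295),b=(183,275),kettle=(10,150)).items():print(n,W[v,u])
E
```

```text
jar (array([ 0.6445, -0.0116,  0.0297,  0.6439, -0.0034,  0.1094]), 387)
tin (array([ 0.5876, -0.0029,  0.0225,  0.5871, -0.0027,  0.0908]), 429)
shk (array([ 0.5329, -0.0061,  0.017 ,  0.5323, -0.0057,  0.0985]), 255)
red (array([ 0.5321, -0.125 ,  0.017 ,  0.5319, -0.1243,  0.087 ]), 224)
triv (array([ 0.5607, -0.2942,  0.0693,  0.5579, -0.2925,  0.0088]), 2270)
board (((543.5194091796875, 292.0514221191406), (200.4608154296875, 130.7930450439453), 16.322702407836914), 6132)
stand (((606.7885131835938, 0.3543853759765625), (250.01544189453125, 96.50169372558594), 5.033718109130859), 2840)
box (((761.198974609375, 92.72740173339844), (262.12274169921875, 120.6001205444336), 32.9576416015625), 5082) nan
cheeks (((655.6611328125, 39.38374710083008), (64.97208404541016, 8.026212692260742), 2.0791242122650146), 150) (((658.013916015625, -40.42253875732422), (64.7906265258789, 8.040814399719238), 1.7661092281341553), 150)
worktop z 0.001005371759708329 0.0008096741751379977
boxc [0.78195222 0.1108887  0.07441098]
st1 [ 0.49468594 -0.00311096  0.01076131]
b [0.53903161 0.2881442  0.01544666]
kettle [0.73151197 0.52017843 0.22381404]
```

View pics/crop.png

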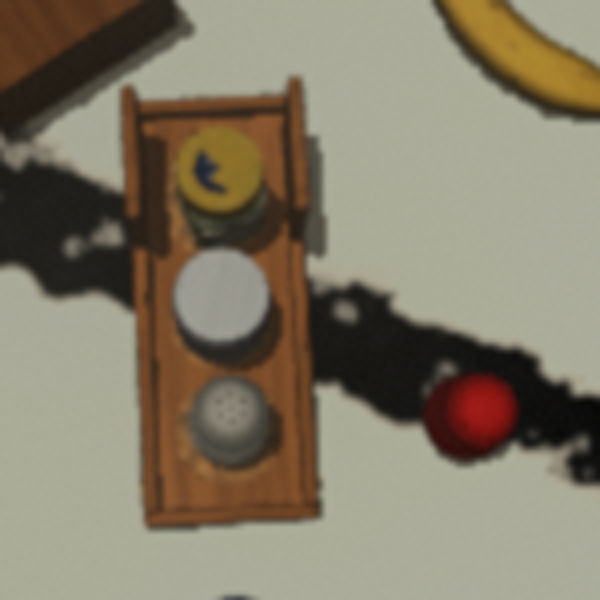

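The crop shows the jar lid at (220,170), the tin at (222,297) and the grey-topped shaker at (232,413). The red one at (470,412) is excluded. Now going above the shaker.

apply_moves([
  [0,0,-0.11,-170,-157,-8,1],
  [0,0,-0.22,-340,-315,-8,1],
  [0,0,-0.33,-510,-472,-8,1],
  [0,0,-0.33,-510,-472,-8,1],
  [0,0,-0.33,-510,-472,-8,1],
  [0,0,-0.33,-510,-472,-8,1],
  [0,0,-0.33,-510,-472,-8,1],
  [0,0,-0.33,-510,-472,-8,1],
  [0,0,-0.33,-510,-472,-8,1],
  [0,0,-0.33,-510,-472,-8,1],
  [0,0,-0.33,-510,-472,-8,1],
  [0,0,-0.33,-510,-472,-8,1],
  [0,0,-0.33,-510,-472,-8,1],
  [0,0,-0.33,-510,-472,-8,1],
  [0,0,-0.33,-510,-472,-8,1],
  [0,0,-0.33,-510,-472,-8,1],
  [0,0,-0.33,-510,-472,-8,1],
  [0,0,-0.33,-510,-472,-8,1],
  [0,0,-0.33,-510,-472,-8,1],
  [0,0,-0.33,-510,-472,-8,1],
], force=20)

```text
time: 1.77
ee_pos: [0.532, -0.0047, 0.2301]
eef_rot: [-0.014, 1.0, 0.0, -0.001]
ft_force: [-0.8, 0.5, 0.1]
width: 0.0868
grip_force: 0.0
```

```bash
cat >> h.py <<'E'
def plan(x,y,z,yaw=None):
    s=r.read_state();A=R.from_quat(s['eef_rot']);M=A.as_matrix()
    ya=np.degrees(np.arctan2(M[1,1],M[0,1]))
    d=M.T@(np.array([x,y,z])-s['ee_pos'])*1000
    print('pos',np.round(s['ee_pos'],4),'zax',np.round(M[:,2],3),'yaw y',round(ya,2),'t',s['time'],'q',np.round(s['joint_positions'],2),'F',np.round(s['ft_force'],1),'w',round(s['width'],4))
    az=None
    if yaw is not None: az=-np.radians((yaw-ya+180)%360-180)
    print(' -> shift',np.round(d,1),'az',az)
E
python3 - <<'E'
from h import *
plan(.5325,-.006,.046,91.65)
c=cam('wrist');save(c,'w1.png');W=cloud(c)
for n,p,h0,h1 in [('shk',(.5325,-.006),.09,.12),('shkbody',(.5325,-.006),.05,.08),('tin',(.587,-.003),.086,.095),('jar',(.644,-.0034),.104,.113)]:
    m=(np.hypot(W[:,:,0]-p[0],W[:,:,1]-p[1])<.03)&(W[:,:,2]>h0)&(W[:,:,2]<h1)
    P=W[m]
    if len(P)>20: print(n,cv2.minEnclosingCircle((P[:,:2]*1000).astype(np.float32)),np.median(P,0),len(P))
E
```

```text
pos [ 0.532  -0.0047  0.2301] zax [-0.001  0.    -1.   ] yaw y 91.65 t 1.7667 q [-0.54  0.12  0.5   1.72 -0.06  1.32  1.58] F [-0.8  0.5  0.1] w 0.0868
 -> shift [ -0.6  -1.4 184.1] az -6.210766130918148e-06
shk ((533.1845703125, -5.528482913970947), 16.91094207763672) [ 0.53122543 -0.00539776  0.09846208] 1000
shkbody ((531.9630126953125, -4.681427001953125), 20.523401260375977) [ 0.51770307 -0.00367579  0.06265299] 403
tin ((587.62646484375, -1.547784686088562), 22.486812591552734) [ 0.58122305 -0.00204727  0.09022044] 1038
jar ((643.6713256835938, -1.794177532196045), 20.43973731994629) [ 0.63681913 -0.00211431  0.1087104 ] 864
```

View pics/w1.png

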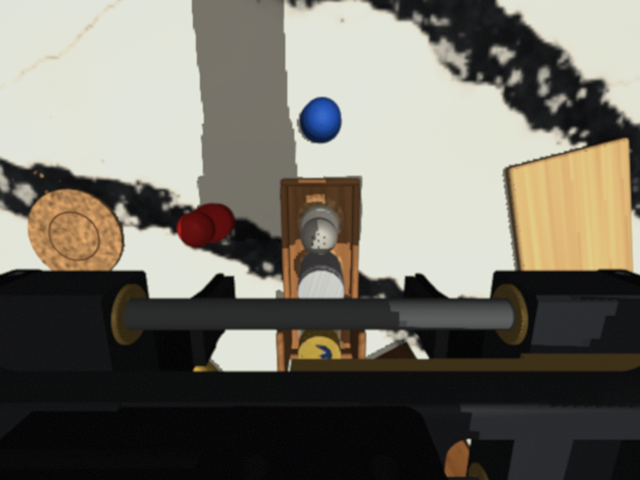

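Wrist view: shaker at (320,225), tin at (322,280), jar at (320,350), and the tool is centred over the shaker. Descending and gripping.

apply_moves([
  [0,0,0,0,-0.5,35,1],
  [0,0,0,0,-0.5,70,1],
  [0,0,0,0,-0.5,105,1],
  [0,0,0,0,-0.5,135,1],
  [0,0,0,0,-0.5,160,1],
  [0,0,0,0,-0.5,175,1],
  [0,0,0,0,-0.5,184,1],
  [0,0,0,0,-0.5,184,1],
  [0,0,0,0,-0.5,184,-1],
  [0,0,0,0,-0.5,184,-1],
  [0,0,0,0,-0.5,184,-1],
  [0,0,0,0,-0.5,184,-1],
  [0,0,0,0,-0.5,184,-1],
  [0,0,0,0,-0.5,184,-1],
  [0,0,0,0,-0.5,184,-1],
  [0,0,0,0,-0.5,184,-1],
  [0,0,0,0,-0.5,184,-1],
  [0,0,0,0,-0.5,184,-1],
], force=20)

```text
time: 3.32
ee_pos: [0.5326, -0.0058, 0.0466]
eef_rot: [-0.014, 1.0, 0.0, 0.0]
ft_force: [0.8, 1.7, 0.4]
width: 0.0394
grip_force: 19.9
```

```bash
python3 - <<'E'
from h import *
plan(.4955,.278,.24,91.65)
E
```

```text
pos [ 0.5326 -0.0058  0.0466] zax [ 0.  0. -1.] yaw y 91.62 t 3.3167 q [-0.49  0.32  0.48  1.92 -0.18  0.94  1.68] F [0.8 1.7 0.4] w 0.0394
 -> shift [  29.   284.8 -193.3] az -0.0005164178507810996
```

apply_moves([
  [0,0,0,0,0,-5,-1],
  [0,0,0,0,0,-15,-1],
  [0,0,0,0,0,-30,-1],
  [0,0,0,0,0,-50,-1],
  [0,0,0,0,0,-75,-1],
  [0,0,0,0,0,-100,-1],
  [0,0,0,0,0,-120,-1],
  [0,0,0,0,0,-130,-1],
  [0,0,0,0,0,-130,-1],
])

```text
time: 4.07
ee_pos: [0.5337, -0.0061, 0.1791]
eef_rot: [-0.014, 1.0, 0.0, 0.002]
ft_force: [-0.7, 0.4, -0.3]
width: 0.0394
grip_force: 19.7
```

```bash
python3 - <<'E'
from h import *
plan(.4955,.278,.177,91.65)
c=cam('scene');cv2.imwrite('pics/s1.png',cv2.resize(c['pixels'][150:310,230:430,::-1],(750,600)))
E
```

```text
pos [ 0.5337 -0.0061  0.1791] zax [ 0.004  0.001 -1.   ] yaw y 91.6 t 4.0667 q [-0.53  0.16  0.51  1.79 -0.08  1.21  1.6 ] F [-0.7  0.4 -0.3] w 0.0394
 -> shift [ 30.2 285.    2.3] az -0.0008018519531361364
```

View pics/s1.png

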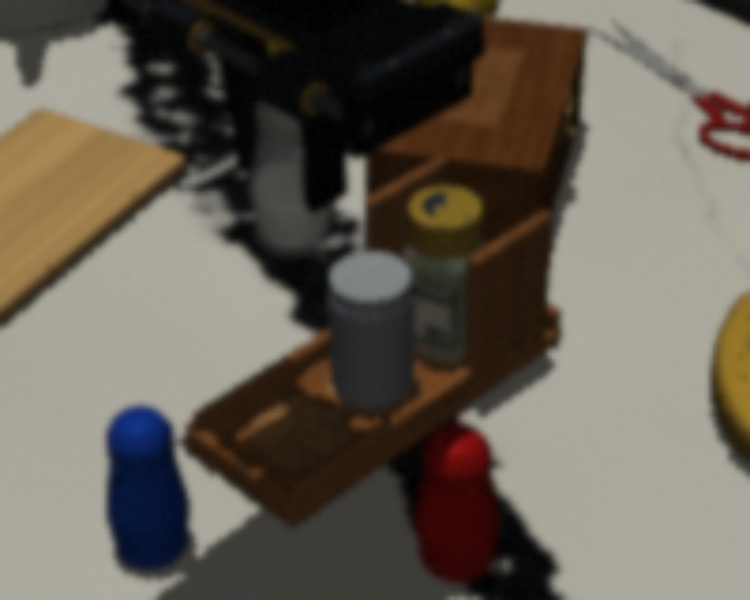

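The shaker (at about (290,190) in the crop) hangs upright between the fingers, and its waist explains the 39 mm width. Tin and jar are undisturbed. On to the board.

apply_moves([
  [0,0,0,2,15,0,-1],
  [0,0,0,5,40,0,-1],
  [0,0,0,8,75,0,-1],
  [0,0,0,12,110,0,-1],
  [0,0,0,16,145,0,-1],
  [0,0,0,20,180,0,-1],
  [0,0,0,23,215,0,-1],
  [0,0,0,26,245,0,-1],
  [0,0,0,29,270,0,-1],
  [0,0,0,30,285,0,-1],
  [0,0,0,30,285,10,-1],
  [0,0,0,30,285,30,-1],
  [0,0,0,30,285,55,-1],
  [0,0,0,30,285,80,-1],
  [0,0,0,30,285,100,-1],
  [0,0,0,30,285,112,-1],
  [0,0,0,30,285,120,-1],
  [0,0,0,30,285,120,-1],
])

```text
time: 5.62
ee_pos: [0.4938, 0.2766, 0.0548]
eef_rot: [-0.014, 1.0, -0.001, -0.001]
ft_force: [0.7, 0.3, -0.3]
width: 0.0394
grip_force: 19.7
```

```bash
python3 - <<'E'
from h import *
plan(.4955,.278,.049,91.65)
E
```

```text
pos [0.4938 0.2766 0.0548] zax [-0.002 -0.002 -1.   ] yaw y 91.56 t 5.6167 q [-0.83  0.37  0.29  1.81 -0.12  0.98  1.1 ] F [ 0.7  0.3 -0.3] w 0.0394
 -> shift [-1.7  1.3  5.8] az -0.0016079533842671915
```

apply_moves([
  [0,0,0,0,0,2,-1],
  [0,0,0,0,0,4,-1],
  [0,0,0,0,0,5,-1],
  [0,0,0,0,0,5,-1],
  [0,0,0,0,0,5,-1],
])

```text
time: 6.03
ee_pos: [0.4947, 0.2783, 0.0521]
eef_rot: [-0.014, 1.0, 0.0, 0.0]
ft_force: [-0.4, 0.2, -1.1]
width: 0.0394
grip_force: 19.7
```

```bash
python3 - <<'E'
from h import *
plan(.4955,.278,.049,91.65)
E
```

```text
pos [0.4947 0.2783 0.0521] zax [ 0.001  0.001 -1.   ] yaw y 91.62 t 6.0333 q [-0.83  0.37  0.29  1.81 -0.12  0.97  1.1 ] F [-0.4  0.2 -1.1] w 0.0394
 -> shift [-0.8 -0.3  3.1] az -0.0004807799266032325
```

apply_moves([
  [0,0,0,0,0,1.5,-1],
  [0,0,0,0,0,3,-1],
  [0,0,0,0,0,3,-1],
  [0,0,0,0,0,3,-1],
])

```text
time: 6.37
ee_pos: [0.4945, 0.2782, 0.0487]
eef_rot: [-0.014, 1.0, 0.0, 0.0]
ft_force: [0.7, 0.6, 0.2]
width: 0.0397
grip_force: 19.8
```

apply_moves([
  [0,0,0,0,0,0.5,-1],
  [0,0,0,0,0,0.5,-0.05],
  [0,0,0,0,0,0.5,0.1],
  [0,0,0,0,0,0.5,0.5],
  [0,0,0,0,0,0.5,1],
  [0,0,0,0,0,0.5,1],
  [0,0,0,0,0,0.5,1],
  [0,0,0,0,0,-15,1],
  [0,0,0,0,0,-50,1],
  [0,0,0,0,0,-90,1],
  [0,0,0,0,0,-130,1],
  [0,0,0,0,0,-160,1],
  [0,0,0,0,0,-160,1],
  [0,0,0,0,0,-160,1],
])

```text
time: 7.53
ee_pos: [0.4952, 0.2786, 0.2103]
eef_rot: [-0.014, 1.0, 0.001, 0.001]
ft_force: [-0.2, -0.1, -0.8]
width: 0.0871
grip_force: 0.0
```

```bash
cat >> h.py <<'E'
def blob(W,p,h0,h1,rad=.03):
    m=(np.hypot(W[:,:,0]-p[0],W[:,:,1]-p[1])<rad)&(W[:,:,2]>h0)&(W[:,:,2]<h1)
    P=W[m]
    if len(P)>20:
        c,q=cv2.minEnclosingCircle((P[:,:2]*1000).astype(np.float32)); print(np.round(c,1),round(q,1),np.round(np.median(P[:,2]),4),len(P))
    else: print('none',len(P))
E
python3 - <<'E'
from h import *
plan(.5875,-.002,.21,91.65)
c=cam('top');W=cloud(c)
blob(W,(.4947,.278),.09,.12);blob(W,(.4947,.278),.04,.12);blob(W,(.587,-.003),.085,.1);blob(W,(.644,-.003),.103,.115)
E
```

```text
pos [0.4952 0.2786 0.2103] zax [ 0.003  0.002 -1.   ] yaw y 91.62 t 7.5333 q [-0.86  0.21  0.31  1.65 -0.07  1.29  1.06] F [-0.2 -0.1 -0.8] w 0.0871
 -> shift [-8.430e+01 -2.831e+02 -1.000e-01] az -0.0005719874619695281
none 0
[493.8 259.5] 12.7 0.048 32
[587.5  -2.5] 22.5 0.0906 432
[644.4  -3. ] 20.8 0.1094 381
```

apply_moves([
  [0,0,0,-12,-40,0,1],
  [0,0,0,-24,-80,0,1],
  [0,0,0,-36,-120,0,1],
  [0,0,0,-48,-160,0,1],
  [0,0,0,-60,-200,0,1],
  [0,0,0,-72,-240,0,1],
  [0,0,0,-81,-272,0,1],
  [0,0,0,-84,-283,0,1],
  [0,0,0,-84,-283,0,1],
  [0,0,0,-84,-283,0,1],
  [0,0,0,-84,-283,0,1],
])

```text
time: 8.5
ee_pos: [0.5857, -0.0007, 0.2074]
eef_rot: [-0.015, 1.0, 0.0, -0.001]
ft_force: [-0.2, 0.2, 0.4]
width: 0.0869
grip_force: 0.0
```

```bash
python3 - <<'E'
from h import *
plan(.5875,-.0022,.048,91.65)
c=cam('top');W=cloud(c)
blob(W,(.4947,.278),.09,.12)
E
```

```text
pos [ 0.5857 -0.0007  0.2074] zax [-0.002  0.    -1.   ] yaw y 91.72 t 8.5 q [-0.49  0.27  0.5   1.61 -0.13  1.29  1.63] F [-0.2  0.2  0.4] w 0.0869
 -> shift [ -2.   -1.6 159.4] az 0.001251983915716943
[495.6 275.3] 17.3 0.1005 271
```

The shaker stands on the board at (0.4956, 0.2753). Gripping the tin now.

apply_moves([
  [0,0,0,-2,-1,35,1],
  [0,0,0,-2,-1,70,1],
  [0,0,0,-2,-1,105,1],
  [0,0,0,-2,-1,130,1],
  [0,0,0,-2,-1,148,1],
  [0,0,0,-2,-1,159,1],
  [0,0,0,-2,-1,159,1],
  [0,0,0,-2,-1,159,1],
  [0,0,0,-2,-1,159,-1],
  [0,0,0,-2,-1,159,-1],
  [0,0,0,-2,-1,159,-1],
  [0,0,0,-2,-1,159,-1],
  [0,0,0,-2,-1,159,-1],
  [0,0,0,-2,-1,159,-1],
  [0,0,0,-2,-1,159,-1],
  [0,0,0,-2,-1,159,-1],
  [0,0,0,-2,-1,159,-1],
])

```text
time: 9.97
ee_pos: [0.5885, -0.0032, 0.0497]
eef_rot: [-0.014, 1.0, 0.0, 0.0]
ft_force: [-0.0, 1.0, 1.3]
width: 0.0476
grip_force: 20.0
```

```bash
python3 - <<'E'
from h import *
plan(.5915,.306,.18,91.65)
E
```

```text
pos [ 0.5885 -0.0032  0.0497] zax [ 0.  0. -1.] yaw y 91.62 t 9.9667 q [-0.45  0.43  0.46  1.77 -0.23  0.99  1.7 ] F [-0.   1.   1.3] w 0.0476
 -> shift [ -11.8  309.1 -130.3] az -0.0005067520903558407
```

apply_moves([
  [0,0,0,0,0,-5,-1],
  [0,0,0,0,0,-15,-1],
  [0,0,0,0,0,-35,-1],
  [0,0,0,0,0,-60,-1],
  [0,0,0,0,0,-85,-1],
  [0,0,0,0,0,-110,-1],
  [0,0,0,0,10,-125,-1],
  [0,0,0,-1,35,-130,-1],
  [0,0,0,-3,70,-130,-1],
  [0,0,0,-4,105,-130,-1],
  [0,0,0,-5,140,-130,-1],
  [0,0,0,-7,175,-130,-1],
  [0,0,0,-8,210,-130,-1],
  [0,0,0,-9,245,-130,-1],
  [0,0,0,-10,275,-130,-1],
  [0,0,0,-11,297,-130,-1],
  [0,0,0,-12,309,-130,-1],
  [0,0,0,-12,309,-130,-1],
  [0,0,0,-12,309,-130,-1],
])

```text
time: 11.55
ee_pos: [0.592, 0.3047, 0.1797]
eef_rot: [-0.014, 1.0, -0.0, 0.0]
ft_force: [-0.3, -0.2, -0.9]
width: 0.0476
grip_force: 20.0
```

```bash
python3 - <<'E'
from h import *
plan(.5915,.306,.052,91.65)
E
```

```text
pos [0.592  0.3047 0.1797] zax [ 0.    -0.001 -1.   ] yaw y 91.59 t 11.55 q [-0.81  0.46  0.37  1.42 -0.17  1.3   1.17] F [-0.3 -0.2 -0.9] w 0.0476
 -> shift [  0.4   1.4 127.7] az -0.0010287874905599854
```

apply_moves([
  [0,0,0,0,0,15,-1],
  [0,0,0,0,0,40,-1],
  [0,0,0,0,0,70,-1],
  [0,0,0,0,0,95,-1],
  [0,0,0,0,0,112,-1],
  [0,0,0,0,0,121,-1],
  [0,0,0,0,0,125,-1],
  [0,0,0,0,0,127,-1],
  [0,0,0,0,0,128,-1],
  [0,0,0,0,0,128,-1],
  [0,0,0,0,0,128,-1],
  [0,0,0,0,0,128,-1],
])

```text
time: 12.55
ee_pos: [0.5921, 0.306, 0.0525]
eef_rot: [-0.014, 1.0, 0.0, 0.001]
ft_force: [-0.8, -0.2, -0.5]
width: 0.0475
grip_force: 20.0
```

apply_moves([
  [0,0,0,0,0,1,-1],
  [0,0,0,0,0,1,-1],
  [0,0,0,0,0,1,0.12],
  [0,0,0,0,0,1,0.2],
  [0,0,0,0,0,1,0.5],
  [0,0,0,0,0,1,1],
  [0,0,0,0,0,1,1],
  [0,0,0,0,0,1,1],
  [0,0,0,0,0,-15,1],
  [0,0,0,0,0,-50,1],
  [0,0,0,0,0,-90,1],
  [0,0,0,0,0,-130,1],
  [0,0,0,0,0,-160,1],
  [0,0,0,0,0,-180,1],
  [0,0,0,0,0,-180,1],
])

```text
time: 13.8
ee_pos: [0.5935, 0.3065, 0.2372]
eef_rot: [-0.014, 1.0, 0.002, 0.003]
ft_force: [0.6, 0.1, -0.3]
width: 0.0869
grip_force: 0.0
```

```bash
python3 - <<'E'
from h import *
plan(.644,-.0025,.23,1.65)
plan(.644,-.0025,.23,181.65)
E
```

```text
pos [0.5935 0.3065 0.2372] zax [ 0.007  0.004 -1.   ] yaw y 91.6 t 13.8 q [-0.81  0.43  0.38  1.34 -0.16  1.4   1.16] F [ 0.6  0.1 -0.3] w 0.0869
 -> shift [ -41.8 -310.3    6.2] az 1.5699998455231874
pos [0.5935 0.3065 0.2372] zax [ 0.007  0.004 -1.   ] yaw y 91.6 t 13.8 q [-0.81  0.43  0.38  1.34 -0.16  1.4   1.16] F [ 0.6  0.1 -0.3] w 0.0869
 -> shift [ -41.8 -310.3    6.2] az -1.571592808066606
```

apply_moves([
  [0,0,0.12,-4,-30,6,1],
  [0,0,0.24,-8,-60,6,1],
  [0,0,0.36,-12,-90,6,1],
  [0,0,0.48,-16,-120,6,1],
  [0,0,0.6,-20,-150,6,1],
  [0,0,0.72,-24,-180,6,1],
  [0,0,0.84,-28,-210,6,1],
  [0,0,0.96,-32,-240,6,1],
  [0,0,1.08,-36,-270,6,1],
  [0,0,1.2,-42,-310,6,1],
  [0,0,1.32,-42,-310,6,1],
  [0,0,1.44,-42,-310,6,1],
  [0,0,1.57,-42,-310,6,1],
  [0,0,1.57,-42,-310,6,1],
  [0,0,1.57,-42,-310,6,1],
  [0,0,1.57,-42,-310,6,1],
])

```text
time: 15.13
ee_pos: [0.6423, -0.0027, 0.2252]
eef_rot: [0.695, 0.719, -0.0, -0.0]
ft_force: [0.6, -0.3, -0.0]
width: 0.0871
grip_force: 0.0
```

```bash
python3 - <<'E'
from h import *
plan(.644,-.0027,.061,1.65)
c=cam('wrist');W=cloud(c);blob(W,(.644,-.003),.103,.115)
c=cam('top');W=cloud(c)
blob(W,(.495,.276),.09,.12);blob(W,(.592,.306),.085,.1)
# trivet by colour + ray onto z=.008
im=c['pixels'];hsv=cv2.cvtColor(im,cv2.COLOR_RGB2HSV)
m=((hsv[...,0]<20)&(hsv[...,1]>70)).astype(np.uint8);m[:, :430]=0;m[:225]=0;m[300:]=0;m[:,505:]=0
m=cv2.morphologyEx(m,cv2.MORPH_CLOSE,np.ones((5,5)));m=cv2.morphologyEx(m,cv2.MORPH_OPEN,np.ones((5,5)))
k=max(cv2.findContours(m,0,1)[0],key=cv2.contourArea);e=cv2.fitEllipse(k);print(e)
f=240/np.tan(np.radians(c['fovy'])/2)
d=R.from_quat(c['orientation']).apply([(e[0][0]-c['cx'])/f,(e[0][1]-c['cy'])/f,1]);t=(.008-c['position'][2])/d[2];print(c['position']+t*d)
E
```

```text
pos [ 0.6423 -0.0027  0.2252] zax [-0. -0. -1.] yaw y 1.92 t 15.1333 q [-0.61  0.44  0.76  1.44 -0.3   1.38  0.18] F [ 0.6 -0.3 -0. ] w 0.0871
 -> shift [-1.000e-01  1.800e+00  1.642e+02] az 0.004628668579799992
[645.1  -2.2] 20.8 0.1088 1784
[495.5 275.3] 17.1 0.1006 273
[591.8 305.1] 23.1 0.0929 449
((466.3329772949219, 262.81573486328125), (52.060211181640625, 55.25033187866211), 141.74978637695312)
[ 0.55643418 -0.29238985  0.008     ]
```

apply_moves([
  [0,0,0,0,2,35,1],
  [0,0,0,0,2,70,1],
  [0,0,0,0,2,100,1],
  [0,0,0,0,2,128,1],
  [0,0,0,0,2,150,1],
  [0,0,0,0,2,164,1],
  [0,0,0,0,2,164,1],
  [0,0,0,0,2,164,1],
  [0,0,0,0,2,164,-1],
  [0,0,0,0,2,164,-1],
  [0,0,0,0,2,164,-1],
  [0,0,0,0,2,164,-1],
  [0,0,0,0,2,164,-1],
  [0,0,0,0,2,164,-1],
  [0,0,0,0,2,164,-1],
  [0,0,0,0,2,164,-1],
  [0,0,0,0,2,164,-1],
])

```text
time: 16.65
ee_pos: [0.6445, -0.0028, 0.0616]
eef_rot: [0.697, 0.717, 0.0, 0.0]
ft_force: [0.6, -0.1, 1.2]
width: 0.0446
grip_force: 20.0
```

```bash
python3 - <<'E'
from h import *
plan(.5575,-.2925,.22,1.65)
E
```

```text
pos [ 0.6445 -0.0028  0.0616] zax [ 0.  0. -1.] yaw y 1.66 t 16.65 q [-0.57  0.59  0.68  1.61 -0.41  1.09  0.25] F [ 0.6 -0.1  1.2] w 0.0446
 -> shift [-287.   -95.3 -158.4] az 0.0002125256124019572
```

apply_moves([
  [0,0,0,0,0,-5,-1],
  [0,0,0,0,0,-15,-1],
  [0,0,0,0,0,-35,-1],
  [0,0,0,0,0,-65,-1],
  [0,0,0,0,0,-95,-1],
  [0,0,0,0,0,-120,-1],
  [0,0,0,0,0,-135,-1],
  [0,0,0,-10,-3,-140,-1],
  [0,0,0,-35,-12,-140,-1],
  [0,0,0,-70,-23,-140,-1],
  [0,0,0,-105,-35,-140,-1],
  [0,0,0,-140,-47,-140,-1],
  [0,0,0,-175,-58,-140,-1],
  [0,0,0,-210,-70,-140,-1],
  [0,0,0,-245,-82,-140,-1],
  [0,0,0,-272,-91,-140,-1],
  [0,0,0,-287,-95,-140,-1],
  [0,0,0,-287,-95,-140,-1],
  [0,0,0,-287,-95,-140,-1],
  [0,0,0,-287,-95,-140,-1],
])

```text
time: 18.32
ee_pos: [0.5578, -0.2916, 0.201]
eef_rot: [0.697, 0.718, 0.0, -0.001]
ft_force: [0.3, 0.9, -1.0]
width: 0.0447
grip_force: 20.0
```

```bash
python3 - <<'E'
from h import *
plan(.557,-.2925,.058,1.65)
c=cam('scene');cv2.imwrite('pics/s2.png',c['pixels'][150:450,200:600,::-1])
c=cam('wrist');save(c,'w2.png')
W=cloud(c);m=(np.hypot(W[...,0]-.557,W[...,1]+.2925)<.09)&(abs(W[...,2]-.0085)<.003);P=W[m];print(cv2.minEnclosingCircle((P[:,:2]*1000).astype(np.float32)),P.min(0),P.max(0))
E
```

```text
pos [ 0.5578 -0.2916  0.201 ] zax [-0.001  0.001 -1.   ] yaw y 1.7 t 18.3167 q [-0.2   0.44  0.83  1.51 -0.33  1.33  0.69] F [ 0.3  0.9 -1. ] w 0.0447
 -> shift [ -1.   -0.7 143. ] az 0.000898297821094852
((559.1594848632812, -293.0872802734375), 54.742332458496094) [ 0.50502486 -0.32962008  0.00556936] [ 0.61346173 -0.23845787  0.01114106]
```

View pics/s2.png

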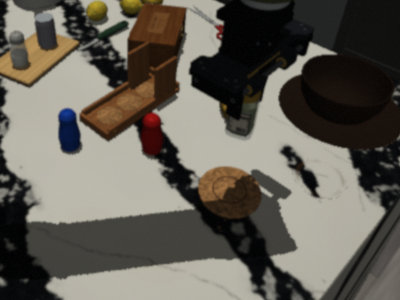

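View pics/w2.png

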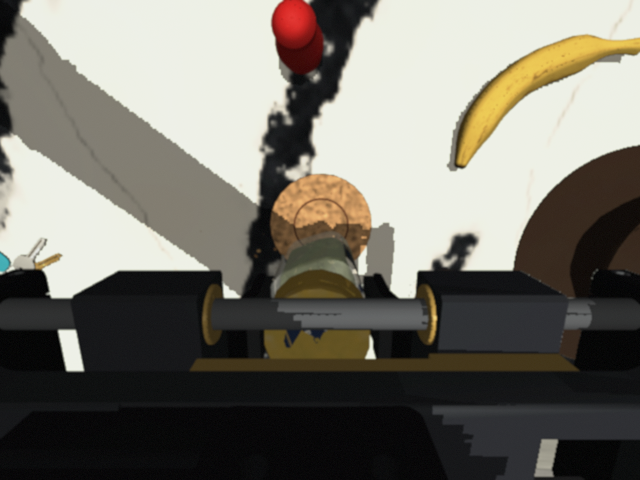

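Scene crop: the jar is upright in the gripper near (240,115), and shaker (18,50) and tin (45,30) stand on the board. In the wrist view the trivet is at (320,222), right below the jar.

apply_moves([
  [0,0,0,-1,0,15,-1],
  [0,0,0,-1,0,40,-1],
  [0,0,0,-1,0,70,-1],
  [0,0,0,-1,0,100,-1],
  [0,0,0,-1,0,122,-1],
  [0,0,0,-1,0,134,-1],
  [0,0,0,-1,0,139,-1],
  [0,0,0,-1,0,142,-1],
  [0,0,0,-1,0,143,-1],
  [0,0,0,-1,0,143,-1],
  [0,0,0,-1,0,143,-1],
  [0,0,0,-1,0,143,-1],
])

```text
time: 19.42
ee_pos: [0.5583, -0.2937, 0.0595]
eef_rot: [0.697, 0.717, 0.0, 0.001]
ft_force: [0.2, -0.2, -0.3]
width: 0.0447
grip_force: 20.0
```

apply_moves([
  [0,0,0,0.5,0,1,-1],
  [0,0,0,0.5,0,2,-1],
  [0,0,0,0.5,0,2,-1],
  [0,0,0,0.5,0,2,-1],
])

```text
time: 19.75
ee_pos: [0.5582, -0.2932, 0.0575]
eef_rot: [0.697, 0.717, 0.0, 0.001]
ft_force: [-0.4, -0.2, 7.3]
width: 0.0448
grip_force: 20.0
```

apply_moves([
  [0,0,0,0,0,-0.5,0.06],
  [0,0,0,0,0,-0.5,0.15],
  [0,0,0,0,0,-0.5,0.5],
  [0,0,0,0,0,-0.5,1],
  [0,0,0,0,0,-0.5,1],
  [0,0,0,0,0,-0.5,1],
  [0,0,0,0,0,-15,1],
  [0,0,0,0,0,-50,1],
  [0,0,0,0,0,-90,1],
  [0,0,0,0,0,-130,1],
  [0,0,0,0,0,-165,1],
  [0,0,0,0,0,-175,1],
  [0,0,0,0,0,-175,1],
])

```text
time: 20.83
ee_pos: [0.5589, -0.2941, 0.236]
eef_rot: [0.697, 0.717, 0.001, 0.003]
ft_force: [0.3, 0.1, -0.6]
width: 0.0869
grip_force: 0.0
```

```bash
python3 - <<'E'
from h import *
plan(.592,.3055,.23,91.65)
c=cam('wrist');W=cloud(c);blob(W,(.558,-.293),.097,.115)
E
```

```text
pos [ 0.5589 -0.2941  0.236 ] zax [ 0.006 -0.002 -1.   ] yaw y 1.64 t 20.8333 q [-0.21  0.42  0.84  1.47 -0.32  1.39  0.68] F [ 0.3  0.1 -0.6] w 0.0869
 -> shift [598.5  50.2   5. ] az -1.5709961531879957
[ 558.3 -292.5] 21.0 0.1048 1644
```

The jar stands at (0.558, -0.2925), centred on the trivet. Next I fetch the tin.

apply_moves([
  [0,0,-0.12,40,3,0,1],
  [0,0,-0.24,80,7,0,1],
  [0,0,-0.36,120,10,0,1],
  [0,0,-0.48,160,13,0,1],
  [0,0,-0.6,200,17,0,1],
  [0,0,-0.72,240,20,0,1],
  [0,0,-0.84,280,23,0,1],
  [0,0,-0.96,320,27,0,1],
  [0,0,-1.08,360,30,0,1],
  [0,0,-1.2,400,33,0,1],
  [0,0,-1.32,440,37,0,1],
  [0,0,-1.44,480,40,0,1],
  [0,0,-1.57,520,43,0,1],
  [0,0,-1.57,560,47,0,1],
  [0,0,-1.57,590,50,0,1],
  [0,0,-1.57,598,50,0,1],
  [0,0,-1.57,598,50,0,1],
  [0,0,-1.57,598,50,0,1],
  [0,0,-1.57,598,50,0,1],
])

```text
time: 22.47
ee_pos: [0.5907, 0.3038, 0.231]
eef_rot: [-0.013, 1.0, -0.001, -0.0]
ft_force: [0.3, 0.0, -0.3]
width: 0.0873
grip_force: 0.0
```

```bash
python3 - <<'E'
from h import *
plan(.592,.3055,.0515,91.65)
c=cam('wrist');W=cloud(c);blob(W,(.592,.3055),.087,.098)
E
```

```text
pos [0.5907 0.3038 0.231 ] zax [-0.001 -0.001 -1.   ] yaw y 91.47 t 22.4667 q [-0.81  0.43  0.37  1.35 -0.15  1.39  1.16] F [ 0.3  0.  -0.3] w 0.0873
 -> shift [ -1.4   1.9 179.5] az -0.003139813337088325
[591.8 306.8] 22.5 0.0922 1779
```

apply_moves([
  [0,0,0,-1,1,35,1],
  [0,0,0,-1,1,70,1],
  [0,0,0,-1,1,105,1],
  [0,0,0,-1,1,140,1],
  [0,0,0,-1,1,165,1],
  [0,0,0,-1,1,179,1],
  [0,0,0,-1,1,179,1],
  [0,0,0,-1,1,179,1],
  [0,0,0,-1,1,179,-1],
  [0,0,0,-1,1,179,-1],
  [0,0,0,-1,1,179,-1],
  [0,0,0,-1,1,179,-1],
  [0,0,0,-1,1,179,-1],
  [0,0,0,-1,1,179,-1],
  [0,0,0,-1,1,179,-1],
  [0,0,0,-1,1,179,-1],
  [0,0,0,-1,1,179,-1],
])

```text
time: 23.93
ee_pos: [0.5915, 0.3073, 0.0527]
eef_rot: [-0.014, 1.0, 0.0, 0.0]
ft_force: [-0.3, 0.3, 1.2]
width: 0.0475
grip_force: 20.0
```

```bash
python3 - <<'E'
from h import *
plan(.5878,-.0025,.185,91.65)
E
```

```text
pos [0.5915 0.3073 0.0527] zax [ 0.  0. -1.] yaw y 91.62 t 23.9333 q [-0.79  0.57  0.33  1.54 -0.2   1.07  1.19] F [-0.3  0.3  1.2] w 0.0475
 -> shift [  12.4 -309.5 -132.4] az -0.0005968482980171862
```

apply_moves([
  [0,0,0,0,0,-5,-1],
  [0,0,0,0,0,-15,-1],
  [0,0,0,0,0,-35,-1],
  [0,0,0,0,0,-60,-1],
  [0,0,0,0,0,-85,-1],
  [0,0,0,0,0,-110,-1],
  [0,0,0,0,-10,-125,-1],
  [0,0,0,1,-35,-132,-1],
  [0,0,0,3,-70,-132,-1],
  [0,0,0,4,-105,-132,-1],
  [0,0,0,6,-140,-132,-1],
  [0,0,0,7,-175,-132,-1],
  [0,0,0,8,-210,-132,-1],
  [0,0,0,10,-245,-132,-1],
  [0,0,0,11,-275,-132,-1],
  [0,0,0,12,-297,-132,-1],
  [0,0,0,12,-309,-132,-1],
  [0,0,0,12,-309,-132,-1],
  [0,0,0,12,-309,-132,-1],
  [0,0,0,12,-309,-132,-1],
])

```text
time: 25.6
ee_pos: [0.5881, -0.0, 0.1844]
eef_rot: [-0.015, 1.0, 0.0, -0.0]
ft_force: [0.6, 0.7, -1.5]
width: 0.0477
grip_force: 20.0
```

```bash
python3 - <<'E'
from h import *
plan(.5878,-.0025,.0507,91.65)
E
```

```text
pos [ 0.5881 -0.      0.1844] zax [-0.     0.001 -1.   ] yaw y 91.73 t 25.6 q [-0.49  0.29  0.49  1.64 -0.14  1.25  1.64] F [ 0.6  0.7 -1.5] w 0.0477
 -> shift [  0.3  -2.6 133.7] az 0.0014818366443911163
```

apply_moves([
  [0,0,0,0,-1.5,15,-1],
  [0,0,0,0,-1.5,40,-1],
  [0,0,0,0,-1.5,70,-1],
  [0,0,0,0,-1.5,95,-1],
  [0,0,0,0,-1.5,115,-1],
  [0,0,0,0,-1.5,125,-1],
  [0,0,0,0,-1.5,130,-1],
  [0,0,0,0,-1.5,132,-1],
  [0,0,0,0,-1.5,133,-1],
  [0,0,0,0,-1.5,133,-1],
  [0,0,0,0,-1.5,133,-1],
  [0,0,0,0,-1.5,133,-1],
])

```text
time: 26.6
ee_pos: [0.5887, -0.0034, 0.0524]
eef_rot: [-0.014, 1.0, 0.0, 0.001]
ft_force: [0.2, -0.7, -1.1]
width: 0.0477
grip_force: 20.0
```

apply_moves([
  [0,0,0,0,0.5,1,-1],
  [0,0,0,0,0.5,1.7,-1],
  [0,0,0,0,0.5,1.7,-1],
  [0,0,0,0,0.5,1.7,-1],
  [0,0,0,0,0.5,1.7,0.12],
  [0,0,0,0,0.5,1.7,0.2],
  [0,0,0,0,0.5,1.7,0.5],
  [0,0,0,0,0.5,1.7,1],
  [0,0,0,0,0.5,1.7,1],
  [0,0,0,0,0.5,1.7,1],
  [0,0,0,0,0.5,-15,1],
  [0,0,0,0,0.5,-50,1],
  [0,0,0,0,0.5,-90,1],
  [0,0,0,0,0.5,-130,1],
  [0,0,0,0,0.5,-165,1],
  [0,0,0,0,0.5,-170,1],
  [0,0,0,0,0.5,-170,1],
])

```text
time: 28.02
ee_pos: [0.5895, -0.003, 0.2242]
eef_rot: [-0.014, 1.0, 0.001, 0.002]
ft_force: [-0.3, 0.2, 0.5]
width: 0.0872
grip_force: 0.0
```

```bash
python3 - <<'E'
from h import *
plan(.4955,.2765,.22,91.65)
c=cam('wrist');W=cloud(c);blob(W,(.5878,-.003),.084,.098)
c=cam('top');W=cloud(c);blob(W,(.495,.276),.09,.12)
E
```

```text
pos [ 0.5895 -0.003   0.2242] zax [ 0.005  0.001 -1.   ] yaw y 91.61 t 28.0167 q [-0.49  0.26  0.51  1.59 -0.13  1.32  1.63] F [-0.3  0.2  0.5] w 0.0872
 -> shift [ 86.1 282.    4.1] az -0.0006544386944870719
[588.9  -3.1] 22.5 0.0902 1845
[495.1 276. ] 17.3 0.1003 273
```

Tin back within about 1 mm. Now the shaker.

apply_moves([
  [0,0,0,12,40,0,1],
  [0,0,0,24,80,0,1],
  [0,0,0,36,120,0,1],
  [0,0,0,48,160,0,1],
  [0,0,0,60,200,0,1],
  [0,0,0,72,240,0,1],
  [0,0,0,83,272,0,1],
  [0,0,0,86,282,0,1],
  [0,0,0,86,282,0,1],
  [0,0,0,86,282,0,1],
  [0,0,0,86,282,0,1],
  [0,0,0,86,282,0,1],
])

```text
time: 29.12
ee_pos: [0.4949, 0.2746, 0.221]
eef_rot: [-0.013, 1.0, -0.0, -0.0]
ft_force: [-0.6, -1.4, 0.2]
width: 0.0874
grip_force: 0.0
```

```bash
python3 - <<'E'
from h import *
plan(.495,.277,.0485,91.65)
c=cam('wrist');W=cloud(c);blob(W,(.495,.277),.09,.12)
E
```

```text
pos [0.4949 0.2746 0.221 ] zax [-0.    -0.001 -1.   ] yaw y 91.46 t 29.1167 q [-0.86  0.2   0.32  1.64 -0.06  1.31  1.06] F [-0.6 -1.4  0.2] w 0.0874
 -> shift [ -0.3   2.6 172.5] az -0.0033604842541528923
[495.7 277.2] 17.2 0.1001 1119
```

apply_moves([
  [0,0,0,0,1,35,1],
  [0,0,0,0,1,70,1],
  [0,0,0,0,1,105,1],
  [0,0,0,0,1,135,1],
  [0,0,0,0,1,160,1],
  [0,0,0,0,1,172,1],
  [0,0,0,0,1,172,1],
  [0,0,0,0,1,172,1],
  [0,0,0,0,1,172,-1],
  [0,0,0,0,1,172,-1],
  [0,0,0,0,1,172,-1],
  [0,0,0,0,1,172,-1],
  [0,0,0,0,1,172,-1],
  [0,0,0,0,1,172,-1],
  [0,0,0,0,1,172,-1],
  [0,0,0,0,1,172,-1],
  [0,0,0,0,1,172,-1],
  [0,0,0,0,1,172,-1],
])

```text
time: 30.67
ee_pos: [0.4942, 0.2776, 0.0496]
eef_rot: [-0.014, 1.0, 0.0, 0.0]
ft_force: [-0.2, 0.9, 0.5]
width: 0.039
grip_force: 19.8
```

```bash
python3 - <<'E'
from h import *
plan(.5325,-.0055,.18,91.65)
E
```

```text
pos [0.4942 0.2776 0.0496] zax [ 0.  0. -1.] yaw y 91.62 t 30.6667 q [-0.84  0.37  0.29  1.82 -0.13  0.97  1.11] F [-0.2  0.9  0.5] w 0.039
 -> shift [ -30.3 -284.1 -130.5] az -0.0005191711106816956
```

apply_moves([
  [0,0,0,0,0,-5,-1],
  [0,0,0,0,0,-15,-1],
  [0,0,0,0,0,-35,-1],
  [0,0,0,0,0,-60,-1],
  [0,0,0,0,0,-85,-1],
  [0,0,0,0,0,-110,-1],
  [0,0,0,-1,-10,-125,-1],
  [0,0,0,-4,-35,-130,-1],
  [0,0,0,-8,-70,-130,-1],
  [0,0,0,-12,-105,-130,-1],
  [0,0,0,-15,-140,-130,-1],
  [0,0,0,-19,-175,-130,-1],
  [0,0,0,-23,-210,-130,-1],
  [0,0,0,-26,-245,-130,-1],
  [0,0,0,-29,-270,-130,-1],
  [0,0,0,-30,-284,-130,-1],
  [0,0,0,-30,-284,-130,-1],
  [0,0,0,-30,-284,-130,-1],
  [0,0,0,-30,-284,-130,-1],
])

```text
time: 32.25
ee_pos: [0.5322, -0.0043, 0.1799]
eef_rot: [-0.015, 1.0, 0.0, 0.0]
ft_force: [-0.3, 0.1, -0.8]
width: 0.0392
grip_force: 19.7
```

```bash
python3 - <<'E'
from h import *
plan(.532,-.0055,.0476,91.65)
E
```

```text
pos [ 0.5322 -0.0043  0.1799] zax [ 0.     0.001 -1.   ] yaw y 91.68 t 32.25 q [-0.54  0.16  0.51  1.79 -0.08  1.21  1.6 ] F [-0.3  0.1 -0.8] w 0.0392
 -> shift [  0.2  -1.3 132.3] az 0.000507691934297268
```

apply_moves([
  [0,0,0,0,-0.5,15,-1],
  [0,0,0,0,-0.5,40,-1],
  [0,0,0,0,-0.5,70,-1],
  [0,0,0,0,-0.5,95,-1],
  [0,0,0,0,-0.5,113,-1],
  [0,0,0,0,-0.5,124,-1],
  [0,0,0,0,-0.5,129,-1],
  [0,0,0,0,-0.5,131,-1],
  [0,0,0,0,-0.5,132,-1],
  [0,0,0,0,-0.5,132,-1],
  [0,0,0,0,-0.5,132,-1],
  [0,0,0,0,-0.5,132,-1],
])

```text
time: 33.25
ee_pos: [0.5327, -0.0059, 0.0483]
eef_rot: [-0.014, 1.0, 0.0, 0.001]
ft_force: [0.7, 0.6, -1.5]
width: 0.0393
grip_force: 19.7
```

apply_moves([
  [0,0,0,0,0,0.8,-1],
  [0,0,0,0,0,0.8,-1],
  [0,0,0,0,0,0.8,-1],
  [0,0,0,0,0,0.8,-0.05],
  [0,0,0,0,0,0.8,0.1],
  [0,0,0,0,0,0.8,0.5],
  [0,0,0,0,0,0.8,1],
  [0,0,0,0,0,0.8,1],
  [0,0,0,0,0,0.8,1],
  [0,0,0,0,0,-15,1],
  [0,0,0,0,0,-50,1],
  [0,0,0,0,0,-90,1],
  [0,0,0,0,0,-130,1],
  [0,0,0,0,0,-165,1],
  [0,0,0,0,0,-175,1],
  [0,0,0,0,0,-175,1],
  [0,0,0,0,0,-175,1],
])

```text
time: 34.67
ee_pos: [0.5322, -0.006, 0.2222]
eef_rot: [-0.014, 1.0, 0.0, 0.0]
ft_force: [-0.2, 0.3, -0.2]
width: 0.087
grip_force: 0.0
```

```bash
python3 - <<'E'
from h import *
c=cam('wrist');W=cloud(c);blob(W,(.532,-.006),.09,.12);blob(W,(.5878,-.003),.084,.098)
c=cam('top');W=cloud(c);blob(W,(.558,-.293),.097,.115)
s=r.read_state();print(s['time'],s['ee_pos'],s['joint_vel'])
save(cam('scene'),'s3.png')
E
```

```text
[534.2  -6.7] 17.0 0.0984 1047
[587.9  -3.3] 22.3 0.0902 918
[ 558.3 -292.6] 20.9 0.105 419
34.7667 [ 0.53137047 -0.0059974   0.22084271] [ 0.0011615   0.00743871  0.00081662  0.00173671 -0.00012174  0.00298775
 -0.00104576]
```

View pics/s3.png

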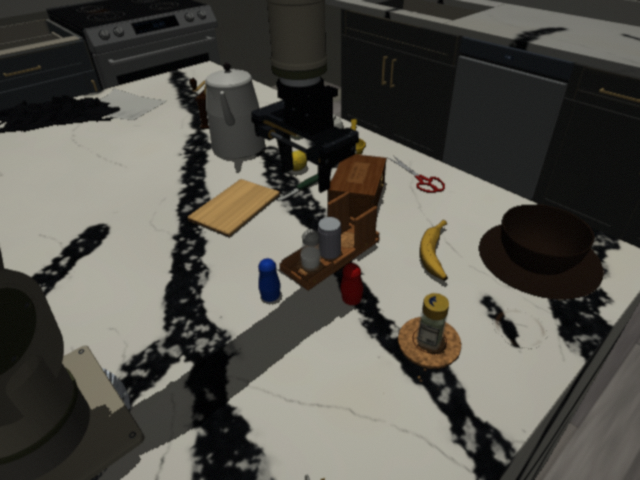

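The jar is upright on the trivet at (432,322). The shaker (310,250) and tin (329,238) are back on the stand, and the gripper is clear. Handing in.

```bash
python3 -c "
from bench import r
print(r.close_job())"
```

```text
the job is handed in; nothing more can be done
None
```

The job is handed in: the jar stands within about 1 mm of the trivet's centre, and the shaker and tin are back upright within about 2 mm of where they started (my camera measurements; the hand-in gave no verdict).

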